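# Sort cups and spice jars onto their service trays

## Task

Sort the mixed row at the front of the bar: stand the two small cups (blue and peach) on the wooden tray with the white round mats, and the two red-capped spice jars on the wooden tray with the black round mats. Each goes upright on a mat of its own, its foot wholly on the mat. Do not tip anything over, and leave the service bell where it stands.

Things in the scene. Friction and masses are not known exactly. Their poses are not given: they have to be found in the camera images.
- blue_cup: Small blue-grey ceramic cup with one ear, standing upright, 53 mm high. Bowl 65 mm across at the rim (nearly straight from 18 mm up), 47 mm at the foot. The ear stands out 18 mm on the -y side. Origin: at foot level, 9 mm off the bowl's axis towards the ear (axis at x = 0, y = +9 mm); z up. At the start the ear points to the robot within about 30 degrees; grip across the bowl along its x.
- peach_cup: Small peach-orange ceramic cup with one ear, standing upright, 53 mm high. Bowl 65 mm across at the rim (nearly straight from 18 mm up), 47 mm at the foot. The ear stands out 18 mm on the -y side. Origin: at foot level, 9 mm off the bowl's axis towards the ear (axis at x = 0, y = +9 mm); z up. At the start the ear points to the robot within about 30 degrees; grip across the bowl along its x.
- cinnamon_jar: Round spice jar with a red cap, dark label, the shorter one, standing upright, 98 mm high, body 42 to 44 mm across, cap 44 to 45 mm across and 20 mm high (fixed on). Origin: centre of the underside; z up along its axis, yaw has no meaning.
- cocoa_jar: Round spice jar with a red cap, white and green label, the taller one, standing upright, 108 mm high, body 42 to 44 mm across, cap 44 to 45 mm across and 20 mm high (fixed on). Origin: centre of the underside; z up along its axis, yaw has no meaning.
- cup_mat_a: Right-hand round white mat (78 mm across, 2 mm thick) on the fixed wooden tray. Origin: centre of the mat's underside, on the tray's 8 mm floor, so its top is 10 mm above the worktop. y: along the tray, to the left seen from the robot (within 4 degrees); x: away from the robot. Mats 100 mm apart. Tray 130 (x) by 200 mm (y); its long edges carry rims 8 mm wide, 16 mm high; ends open.
- cup_mat_b: Left-hand round white mat (78 mm across, 2 mm thick) on the fixed wooden tray. Origin: centre of the mat's underside, on the tray's 8 mm floor, so its top is 10 mm above the worktop. y: along the tray, to the left seen from the robot (within 4 degrees); x: away from the robot. Mats 100 mm apart. Tray 130 (x) by 200 mm (y); its long edges carry rims 8 mm wide, 16 mm high; ends open.
- jar_mat_a: Right-hand round black mat (78 mm across, 2 mm thick) on the fixed wooden tray. Origin: centre of the mat's underside, on the tray's 8 mm floor, so its top is 10 mm above the worktop. y: along the tray, to the left seen from the robot (within 4 degrees); x: away from the robot. Mats 100 mm apart. Tray 130 (x) by 200 mm (y); its long edges carry rims 8 mm wide, 16 mm high; ends open.
- jar_mat_b: Left-hand round black mat (78 mm across, 2 mm thick) on the fixed wooden tray. Origin: centre of the mat's underside, on the tray's 8 mm floor, so its top is 10 mm above the worktop. y: along the tray, to the left seen from the robot (within 4 degrees); x: away from the robot. Mats 100 mm apart. Tray 130 (x) by 200 mm (y); its long edges carry rims 8 mm wide, 16 mm high; ends open.
- bell: Brass-coloured service bell with a black base, 68 mm across, 53 mm high, loose among the cups and jars; it stays where it is. Origin: centre of the underside.

How it is judged:
By the outcome, as a careful person would: the job done as asked, in the order asked, and still so for the second after the job is handed in, with the robot touching nothing.
It also fails if it takes over 109 s, if anything falls off the work surface, if the arm or the gripper's body presses on something with over 40 N, if the wrist force passes 120 N, or if a joint passes its speed limit or range.

## Robot

A 7-joint arm with a two-finger parallel gripper is mounted at the origin on a cart in front of the work surface, level with it; the furniture and walls round the work are solid. World frame = base frame: x ahead of the robot, y to its left, z up, the work surface at z = 0. Lengths are in m, angles in rad, forces in N, time in s.
With the tool pointing down it reaches from about 0.35 to 0.9 m from the base axis. Payload 19.9 kg.
Tool frame: the origin (TCP) lies between the finger pads; the fingertips stand 19 mm ahead of it and the grasp point (between the pads) is the TCP; z points along the fingers, y is the line along which they close (so a half turn about z gives the same grasp; the last joint's range is limited). The gripper opens to 94 mm and grips with 3 to 60 N. Pads are 16 mm wide; open, the fingers measure 119 mm over their backs; the gripper's body (75 mm by 177 mm) begins 78 mm behind the grasp point.
Start: joints at [-1.228, 0.417, -0.01, 1.614, 0.005, 1.111, -0.053], TCP at [0.235, 0.579, 0.224] pointing down, gripper open.
Joint ranges: [-2.81, 2.81], [-0.39, 2.02], [-1.27, 1.25], [0.06, 2.57], [-1.19, 4.33], [0.19, 2], [-2.82, 2.82]. Speed limits (rad/s): [1.89, 1.89, 2.39, 2.39, 3.01, 3.01, 3.01].

## Interface

Orientations are given as a 3x3 rotation matrix whose columns are the frame's x, y, z axes.
In Python, from rig import robot gives the robot as it stands. Calls block until the motion is done:
- robot.move_ptp(position, orientation): joint-space move of the TCP to a pose.
- robot.move_linear(position, velocity=0.15, frame=None, threshold=None): straight line of the TCP; frame=None keeps the orientation; velocity is the mean speed in m/s. With threshold (N) it stops when the force on the tool has changed by that much, and returns True; else False.
- robot.goto_joints(angles): joint-space move.
- robot.gripper_to(opening): finger opening in m; the grip force is fixed at half the most; returns when the fingers have stopped.
- robot.pause(seconds).
- robot.ik(position, orientation): joint angles nearest the present ones, or None.
- robot.get_state(): the state.
- robot.grab_frame(name): name is "side" or "top"; returns the picture (480x640x3 uint8, red, green, blue); there is no depth.
- robot.camera_info(name): a dict with "fx", "fy", "cx", "cy" (pixels), "rvec" (rotation vector, rad) and "tvec" (3), from world to camera coordinates, as OpenCV has them. Camera axes: x right, y down, z forward; pixel columns grow to the right and rows downward; lengths in m; the calibration is good to about 2 mm. A picture is of the moment at which its call begins. camera_info takes no time and is no camera call.
A pose or a line that the arm cannot do raises robot.PlanningError and nothing moves.
- robot.sign_off(): hands the job in; it is judged then, once.
The state is a dict: "time": time; "qpos": joint angles; "joint_vel": joint speeds; "effort": joint torques, N m; "ee_pos": TCP position; "tool_rot": TCP orientation; "force": force on the tool from outside, world axes, zero at the start; "moment": the same for the moment, N m; "opening": finger opening in m; "grasp_force": force on a finger pad.
Only numpy, scipy, OpenCV 4.12 (cv2) and the standard library are available. Lean on these libraries where they do the work, as an engineer would, in place of code of your own. Each camera call takes 0.05 s, during which the arm holds its last target. There are 200 camera calls.

## Working session

There is one attempt and no reset: what is moved stays moved. The work goes in short steps, each a Python script; the robot and the scene stay as the last script left them, time stands still between calls to the robot, and variables do not carry over. Pictures are saved under pics/ and viewed, at most 14 in all, crops included, and the job is handed in when it is done.

```bash
ls; mkdir -p pics; python3 - <<'E'
from rig import robot
import cv2,numpy as np
for n in("top","side"):
    f=robot.grab_frame(n); cv2.imwrite(f"pics/{n}0.png",f[:,:,::-1])
    i=robot.camera_info(n); print(n,i, -cv2.Rodrigues(np.array(i["rvec"]))[0].T@np.array(i["tvec"]).ravel())
s=robot.get_state();print(s["time"],s["ee_pos"],s["tool_rot"],s["opening"])
E
```

```text
pics
top {'fx': 613.2342776205617, 'fy': 613.2342776205617, 'cx': 304.2044443997373, 'cy': 231.64602222843794, 'rvec': array([ 2.07904413, -2.14380758,  0.22979608]), 'tvec': array([0.03141465, 0.50349132, 0.96980073])} [0.28894559 0.02412428 1.05400774]
side {'fx': 525.6586295470951, 'fy': 525.6586295470951, 'cx': 311.9845919977922, 'cy': 237.4250484892278, 'rvec': array([ 2.00398034, -0.15402207,  0.13539499]), 'tvec': array([-0.4850437 ,  0.07047885,  0.97457997])} [ 0.32080745 -0.92101151  0.48873424]
0.1 [0.23450403 0.57901274 0.22393001] [[-9.26879396e-01  3.75359151e-01 -3.04221278e-04]
 [ 3.75359265e-01  9.26878883e-01 -9.78649433e-04]
 [-8.53687421e-05 -1.02128227e-03 -9.99999475e-01]] 0.09405063409285498
```

View pics/top0.png

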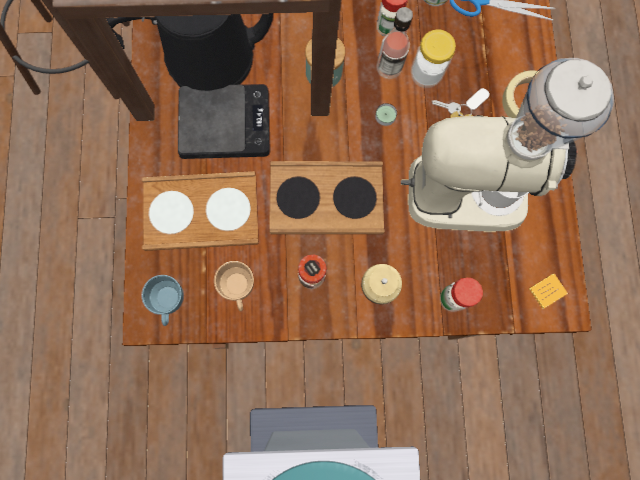

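View pics/side0.png

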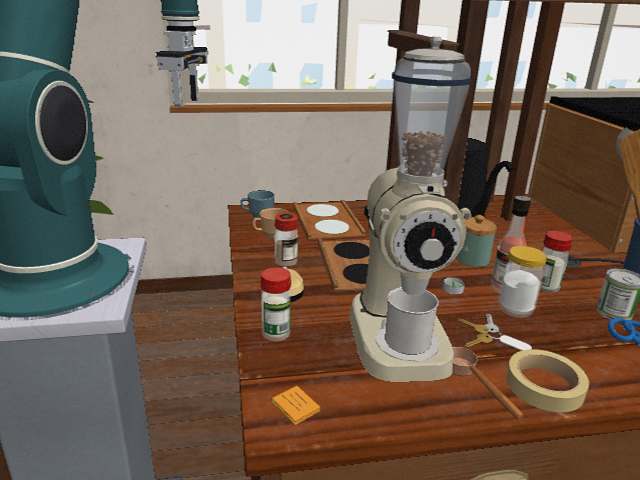

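The top view shows the row at the front: blue cup (162,295), peach cup (234,282), cinnamon jar (313,270), bell (382,284) and cocoa jar (465,293). White mats are at (171,212) and (228,209), black mats at (298,198) and (355,198). The grinder stands to the right of the black tray. The side view confirms that everything is upright.

```bash
cat > vis.py <<'E'
import cv2,numpy as np
from scipy.optimize import least_squares
from rig import robot
def cam(n):
    i=robot.camera_info(n);R=cv2.Rodrigues(np.array(i["rvec"]))[0];t=np.array(i["tvec"]).ravel()
    K=np.array([[i["fx"],0,i["cx"]],[0,i["fy"],i["cy"]],[0,0,1.]]);return K,R,t
def toplane(n,px,z):
    K,R,t=cam(n);px=np.atleast_2d(px).astype(float)
    d=(R.T@np.linalg.inv(K)@np.c_[px,np.ones(len(px))].T).T;c=-R.T@t
    return (c+d*((z-c[2])/d[:,2])[:,None])[:,:2],c
def blob(f,roi,test,k=5):
    x0,y0,x1,y1=roi;h=cv2.cvtColor(f,cv2.COLOR_RGB2HSV).astype(int)
    m=np.zeros(f.shape[:2],np.uint8);m[y0:y1,x0:x1]=test(h[y0:y1,x0:x1,0],h[y0:y1,x0:x1,1],h[y0:y1,x0:x1,2])
    m=cv2.morphologyEx(m,cv2.MORPH_OPEN,np.ones((2,2),np.uint8))
    cs=cv2.findContours(m,cv2.RETR_EXTERNAL,cv2.CHAIN_APPROX_NONE)[0]
    return max(cs,key=cv2.contourArea)[:,0,:]
def circ(n,c,z,r,far=True):
    """circle of radius r at height z through the contour's side away from the camera"""
    P,cc=toplane(n,c+0.0,z);p0=P.mean(0);u=p0-cc[:2];u/=np.linalg.norm(u)
    Q=P
    for _ in range(4):
        if far:Q=P[(P-p0)@u>0.1*r]
        s=least_squares(lambda q:np.hypot(*(Q-q).T)-r,p0,loss="soft_l1",f_scale=.001);p0=s.x
    rr=least_squares(lambda q:np.hypot(*(Q-q[:2]).T)-q[2],[*p0,r],loss="soft_l1",f_scale=.001).x
    D=P-p0;e=D[np.hypot(*D.T)>r+.008];ear=np.degrees(np.arctan2(*e.mean(0)[::-1])) if len(e) else None
    return p0,rr[2],ear,len(Q)
blue=lambda h,s,v:(h>90)&(h<125)&(s>50)
peach=lambda h,s,v:(h>8)&(h<25)&(s>40)&(v>165)
red=lambda h,s,v:((h<6)|(h>172))&(s>150)&(v>120)
white=lambda h,s,v:(s<40)&(v>180)
black=lambda h,s,v:v<60
yel=lambda h,s,v:(h>15)&(h<35)&(s>40)&(v>140)
T=[("blue",(135,265,195,330),blue,.053,.0325,1),("peach",(205,250,265,315),peach,.053,.0325,1),
("cinn",(290,245,335,300),red,.098,.0222,1),("cocoa",(435,265,490,320),red,.108,.0222,1),
("cupA",(200,180,256,240),white,.010,.039,0),("cupB",(145,182,200,242),white,.010,.039,0),
("jarA",(328,168,382,228),black,.010,.039,0),("jarB",(272,168,326,228),black,.010,.039,0)]
E
python3 - <<'E'
from vis import *
f=robot.grab_frame("top");g=f[:,:,::-1].copy()
for n,roi,t,z,r,far in T:
    c=blob(f,roi,t);p,rf,ear,k=circ("top",c,z,r,far);print(n,p.round(4),"fitted r",round(rf,4),"ear",ear,k,cv2.boundingRect(c))
    K,R,tt=cam("top");a=np.linspace(0,6.28,60)
    q=cv2.projectPoints(np.c_[p[0]+r*np.cos(a),p[1]+r*np.sin(a),0*a+z],R,tt,K,None)[0]
    cv2.polylines(g,[(q*1).astype(int)],True,(0,255,0),1)
cv2.imwrite("pics/fit.png",cv2.resize(g[150:330,120:510],None,fx=2,fy=2))
# grinder, post bases (rough)
print(toplane("top",[[408,200],[145,120],[382,290]],0)[0])
E
```

```text
blue [0.3958 0.2258] fitted r 0.027 ear 75.19871257789472 187 (144, 277, 40, 49)
peach [0.4148 0.1304] fitted r 0.0281 ear 43.33354625942829 97 (215, 268, 40, 42)
cinn [0.4008 0.0308] fitted r 62.4452 ear None 17 (302, 277, 8, 6)
cocoa [ 0.3879 -0.2304] fitted r 0.0075 ear None 24 (453, 290, 29, 18)
cupA [0.5573 0.1468] fitted r 0.0379 ear None 122 (207, 189, 44, 43)
cupB [0.5547 0.2467] fitted r 0.038 ear None 121 (150, 192, 44, 43)
jarA [ 0.5715 -0.0757] fitted r 0.0362 ear None 116 (335, 179, 42, 40)
jarB [0.5747 0.0236] fitted r 0.0362 ear None 116 (278, 179, 42, 40)
[[ 0.56765654 -0.1707558 ]
 [ 0.7334232   0.30015383]
 [ 0.40884479 -0.11530112]]
```

View pics/fit.png

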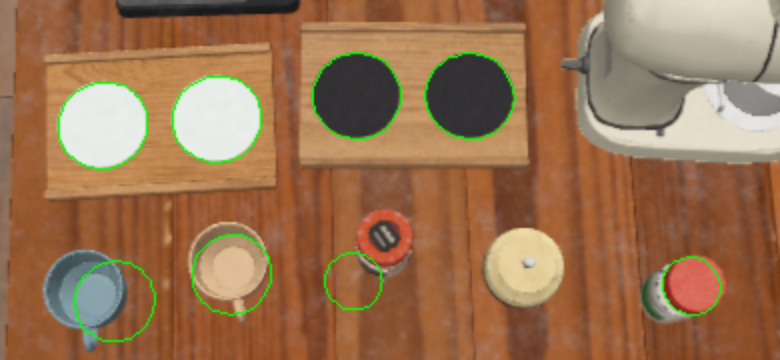

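The mat fits are good (100 mm apart, outlines coincide). The cup and cap masks are off, so I'll sample colours and fix them.

```bash
python3 - <<'E'
from vis import *
f=robot.grab_frame("top");h=cv2.cvtColor(f,cv2.COLOR_RGB2HSV)
for nm,pts in dict(bluecup=[(162,292),(145,295),(162,277),(150,285),(165,312),(165,320)],peach=[(234,282),(217,275),(234,262),(250,275),(238,303)],wood=[(190,300),(270,270),(190,265),(420,290),(137,290),(234,255),(465,270)],cinn=[(313,258),(302,270),(323,270),(312,280)],cocoa=[(465,281),(455,293),(478,293),(465,303)]).items():
    print(nm,[tuple(map(int,h[y,x])) for x,y in pts])
E
```

```text
bluecup [(97, 51, 170), (98, 57, 103), (96, 56, 96), (95, 56, 82), (98, 50, 162), (97, 54, 146)]
peach [(16, 83, 223), (15, 103, 136), (15, 98, 169), (16, 100, 153), (16, 84, 225)]
wood [(11, 151, 150), (10, 160, 134), (12, 182, 150), (11, 171, 152), (12, 175, 146), (11, 180, 152), (10, 164, 129)]
cinn [(7, 193, 203), (7, 193, 203), (6, 132, 205), (6, 188, 204)]
cocoa [(3, 155, 214), (3, 164, 194), (4, 148, 217), (3, 154, 215)]
```

```bash
sed -i 's/^blue=.*/blue=lambda h,s,v:(h>80)\&(h<125)\&(s>25)/; s/^peach=.*/peach=lambda h,s,v:(h>11)\&(h<25)\&(s<128)\&(v>90)/; s/^red=.*/red=lambda h,s,v:((h<9)|(h>172))\&(s>110)\&(v>172)/' vis.py
python3 - <<'E'
from vis import *
f=robot.grab_frame("top");g=f[:,:,::-1].copy()
for n,roi,t,z,r,far in T[:4]:
    c=blob(f,roi,t);p,rf,ear,k=circ("top",c,z,r,far);print(n,p.round(4),"fitted r",round(rf,4),"ear",ear,k,cv2.boundingRect(c))
    K,R,tt=cam("top");a=np.linspace(0,6.28,60)
    for zz,rr,col in((z,r,(0,255,0)),(0,.0235 if z<.06 else .0215,(255,255,0))):
        q=cv2.projectPoints(np.c_[p[0]+rr*np.cos(a),p[1]+rr*np.sin(a),0*a+zz],R,tt,K,None)[0]
        cv2.polylines(g,[q.astype(int)],True,col,1)
cv2.imwrite("pics/fit2.png",cv2.resize(g[240:330,120:510],None,fx=2,fy=2))
# side view cross-check of caps
s=robot.grab_frame("side")
for n,roi,z in(("cinn",(265,200,305,240),.098),("cocoa",(255,260,300,300),.108)):
    c=blob(s,roi,lambda h,s,v:((h<6)|(h>170))&(s>150)&(v>80));x,y,w,hh=cv2.boundingRect(c);M=c[c[:,1]<y+8]
    print(n,(x,y,w,hh),toplane("side",[[x+w/2,y+ .18*w]],z)[0])
E
```

```text
blue [0.405 0.249] fitted r 0.0312 ear -174.30276472525995 52 (143, 276, 41, 50)
peach [0.4245 0.1328] fitted r 0.0319 ear -166.82498454560286 53 (215, 262, 40, 50)
cinn [0.4329 0.0048] fitted r 0.0208 ear None 38 (300, 256, 27, 26)
cocoa [ 0.3884 -0.2343] fitted r 0.021 ear None 39 (456, 279, 28, 28)
cinn (276, 216, 23, 16) [[ 0.44005003 -0.01622132]]
cocoa (262, 268, 30, 27) [[ 0.39574799 -0.23736998]]
```

View pics/fit2.png

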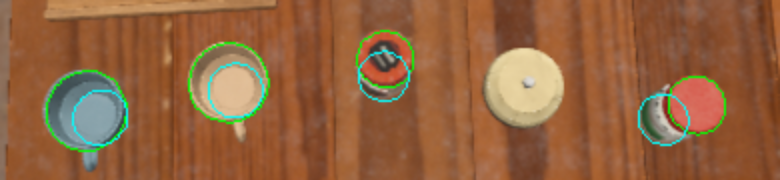

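Rim and cap fits coincide with the picture: rims 64 mm, caps on the tops, ears pointing towards the robot. The side view agrees within its coarser precision. Cups first.

```bash
cat > act.py <<'E'
from vis import *
def rot(a):  # tool down, closing line (tool y) at angle a from world x
    y=np.array([np.cos(a),np.sin(a),0]);z=np.array([0,0,-1.]);return np.c_[np.cross(y,z),y,z]
def best(p,a):
    c=[rot(a),rot(a+np.pi)];q0=robot.get_state()["qpos"]
    q=[robot.ik(p,r) for r in c]
    k=[np.abs(np.array(x)-q0).max() if x is not None else 99 for x in q];return c[int(np.argmin(k))]
def fetch(src,dst,a,h,via=None,up=.2,op=.085,adst=None):
    R=best([*src,up],a);robot.move_ptp([*src,up],R);robot.gripper_to(.094)
    robot.move_linear([*src,h+.03],.3);print("down hit",robot.move_linear([*src,h],.1,threshold=15))
    robot.gripper_to(0);s=robot.get_state();print("grip",s["opening"],s["grasp_force"],s["ee_pos"])
    if s["opening"]<.03: raise SystemExit("missed")
    robot.move_linear([*src,up],.25)
    for v in ([via] if via else []):robot.move_linear([*v,up],.25)
    robot.move_linear([*dst,up],.25)
    robot.move_linear([*dst,h+.03],.25);print("place hit",robot.move_linear([*dst,h+.0105],.06,threshold=10))
    robot.pause(.2);s=robot.get_state();print("at",s["ee_pos"],s["opening"],s["force"])
    robot.gripper_to(op);robot.move_linear([*dst,up],.25);print("t",robot.get_state()["time"])
E
python3 - <<'E'
from act import *
for z in(.15,.25,.32):print(z,toplane("top",[[401,182],[421,180],[409,215],[425,130]],z)[0].round(3).tolist())
fetch((.405,.249),(.5547,.2467),np.pi/2+.1,.035)
cv2.imwrite("pics/a1.png",robot.grab_frame("top")[:,:,::-1])
E
```

```text
0.15 [[0.557, -0.134], [0.559, -0.165], [0.504, -0.143], [0.64, -0.177]]
0.25 [[0.527, -0.117], [0.529, -0.144], [0.481, -0.124], [0.601, -0.155]]
0.32 [[0.506, -0.104], [0.508, -0.13], [0.464, -0.112], [0.574, -0.139]]
down hit False
grip 0.06332450823189648 30.001028756651067 [0.40526732 0.24940392 0.03526974]
place hit True
at [0.55485437 0.24718928 0.04497411] 0.06331918408003084 [-0.06794417  1.33645995  6.07312627]
t 7.7167
```

View pics/a1.png

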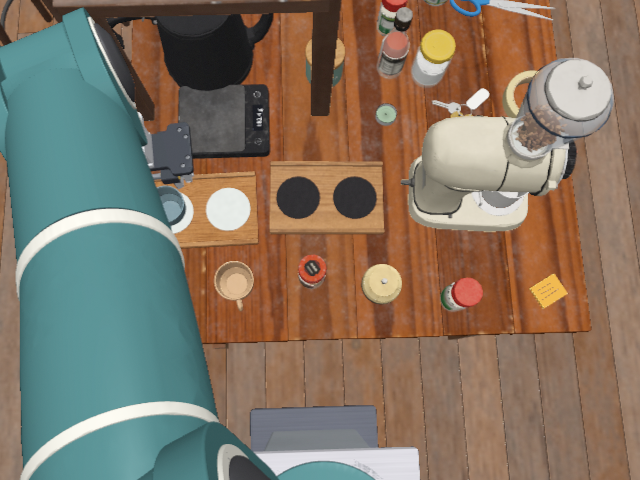

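The blue cup stands on the left white mat at (174,208). The arm is clear of the posts. Next, the peach cup and the cinnamon jar.

```bash
python3 - <<'E'
from act import *
fetch((.4245,.1328),(.5573,.1468),np.pi/2+.2,.035)
fetch((.4329,.0048),(.5747,.0226),0,.048,up=.22,op=.075)
cv2.imwrite("pics/a2.png",robot.grab_frame("side")[:,:,::-1]);print(robot.get_state()["qpos"])
E
```

```text
down hit False
grip 0.06310599114194415 30.000742273405194 [0.42465394 0.13296357 0.0351669 ]
place hit True
at [0.55738229 0.14730899 0.04487171] 0.06354891708357809 [0.77637033 0.02480356 5.2374942 ]
t 14.6167
down hit False
grip 0.043505298844523435 29.99574946705252 [0.43303681 0.00478864 0.0480347 ]
place hit True
at [0.57497489 0.02282594 0.05768568] 0.04350805250800964 [-0.40631624  0.62507396  5.7578892 ]
t 22.6917
[-0.5152753   0.36963983  0.53444375  1.76249372 -0.21110313  1.06913983
  0.0925746 ]
```

View pics/a2.png

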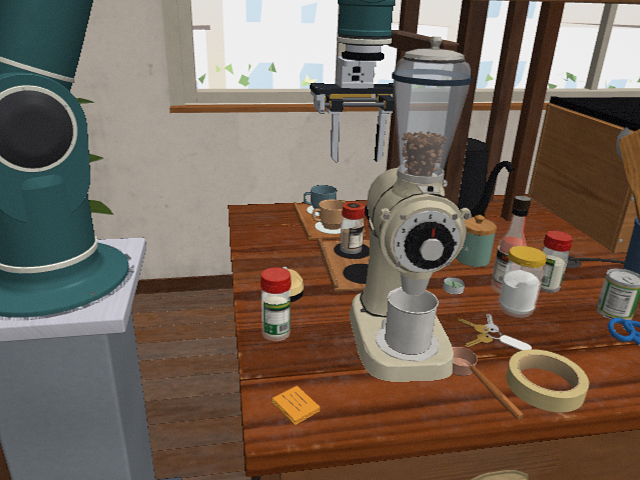

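Peach cup and cinnamon jar stand upright on their mats (side view, cup at (331,212), jar at (352,230)). The gripper's long side runs along x, so it is narrow towards the grinder. I'll take the cocoa jar round the front, then straight in, 10 mm left of the mat's centre for clearance.

```bash
python3 - <<'E'
from act import *
fetch((.3884,-.2343),(.572,-.067),0,.048,via=(.375,-.067),up=.22,op=.075)
robot.move_linear([.40,-.02,.25],.25)
robot.goto_joints([-1.228,0.417,-0.01,1.614,0.005,1.111,-0.053])
f=robot.grab_frame("top");cv2.imwrite("pics/a3.png",f[:,:,::-1]);cv2.imwrite("pics/a4.png",robot.grab_frame("side")[:,:,::-1])
for n,roi,t,z,r in(("blue",(140,165,200,250),blue,.063,.0325),("peach",(203,165,262,250),peach,.063,.0325),("cinn",(270,150,326,230),red,.108,.0222),("cocoa",(328,150,384,230),red,.118,.0222)):
    try:print(n,circ("top",blob(f,roi,t),z,r))
    except Exception as e:print(n,e)
s=robot.get_state();print(s["time"],s["force"])
E
```

```text
down hit False
grip 0.04429288125242937 29.93852701038122 [ 0.38847044 -0.23431485  0.04800665]
place hit True
at [ 0.57242955 -0.06676383  0.05769944] 0.0437927815879943 [3.71733517 0.47534492 5.33253124]
t 31.7583
blue (array([0.55340269, 0.2450023 ]), np.float64(0.030422105493258297), np.float64(-173.52381426845807), 50)
peach (array([0.5572654 , 0.14681278]), np.float64(0.03211977264133164), np.float64(-165.9712269483071), 51)
cinn (array([0.56877438, 0.02260002]), np.float64(0.02024960726659264), None, 37)
cocoa (array([ 0.5680438 , -0.06745282]), np.float64(0.021161136676312125), None, 35)
34.9583 [-0.11652968  0.45249182  0.48044579]
```

View pics/a3.png

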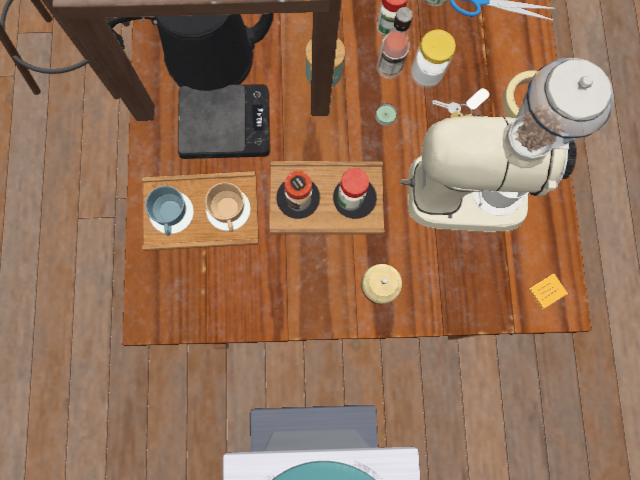

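View pics/a4.png

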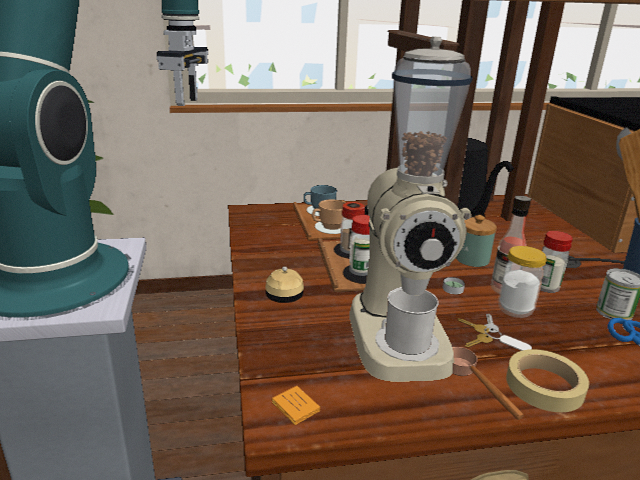

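All four stand upright on their own mats: cups at (167,207) and (225,205), jars at (298,188) and (354,186) in the top view. The measured offsets are within 9 mm of the mat centres, against 15 mm of slack. The bell has not moved from (382,284).

```bash
python3 -c "
from rig import robot
print(robot.sign_off())"
```

```text
the job is handed in; nothing more can be done
None
```

The job is done and handed in at about 35 s: both cups stand upright on the white mats, both spice jars upright on the black mats, and the bell is where it was.

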